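Line up the screw jars along the batten

ROBOT

A 6-joint arm with a two-finger parallel gripper is mounted at the origin on a cart in front of the work surface, level with it; the furniture and walls round the work are solid. World frame = base frame: x ahead of the robot, y to its left, z up, the work surface at z = 0. Lengths are in m, angles in rad, forces in N, time in s.
With the tool pointing down it reaches from about 0.25 to 0.725 m from the base axis. Payload 4 kg.
Tool frame: the origin (TCP) lies at the very end of the fingers, on their centre line; the grasp point (between the pads) lies 19 mm behind it; z points along the fingers, y is the line along which they close (so a half turn about z gives the same grasp; the last joint's range is limited). The gripper opens to 85 mm and grips with 20 to 120 N. Pads are 22 mm wide; open, the fingers measure 114 mm over their backs; the gripper's body (76 mm by 85 mm) begins 54 mm behind the grasp point. The pads swing forward as they close: fully open they stand 13 mm farther back than shut.
Start: joints at [1.163, 0.241, 0.005, 1.335, 0, 1.571], TCP at [0.198, 0.459, 0.231] pointing down, gripper open.
Joint ranges: [-2.72, 2.72], [-1.05, 1.87], [-1.09, 1.28], [-1.99, 2.15], [-1.42, 1.44], [-3.14, 3.14]. Speed limits (rad/s): [2.79, 2.79, 3.14, 3.14, 3.14, 3.14].

INTERFACE

Orientations are given as a unit quaternion [x, y, z, w].
In Python, from workcell import bot gives the robot as it stands.
- The arm moves only by the tool carry_out, never from a script. Its argument "increments" is one flat list of numbers, 5 for each row, row after row: the finger opening in cm, from 0 to 8.54, then the shift along the tool's x, y, z in cm, then the turn about the tool's z in rad. A call has exactly 5 rows; each row shifts and turns the commanded pose from where the row before left it, along the tool's axes as they then stand; what a row does not reach is not made up. A row lasts 1/8 s, in which the tool goes at most 62.5 mm and 10.7 degrees, less where a joint would pass 70% of its speed; a pose out of reach is approached as far as the arm can. A call with a gripper value outside its range is refused whole. The fingers move at their own pace and stop on an object; the grip force is fixed at half the most. Time passes only in rows, so rows that do not move let the fingers close, or fill a call up. It gives the time, the measured TCP pose, the force, the opening and the grip force at its end, in the units of the state.
- bot.get_obs(): the state, without advancing time (a new reading comes with each control period).
- bot.camera(name): name is "scene" or "top" or "wrist"; returns a dict with "pixels" (420x560x3 uint8, blue, green, red), "range_z" (420x560 float32, m along the optical axis (not along the pixel's ray), 0 where there is no reading), "mtx" (3x3 intrinsics, pixels), "eye" and "attitude" of the camera in the world. Camera axes: x right, y down, z forward; pixel columns grow to the right and rows downward; lengths in m; the calibration is good to about 2 mm. A picture is of the moment at which its call begins.
- bot.job_done(): hands the job in; it is judged then, once.
Trained networks look in a picture, given as the dict that the camera call returned (one of the last four; its "shot" number tells which), for a name from the list of things; names that differ only in an ending like _2 or _b are one class to them, and where a whole thing is asked for, a point or a joint stands for the part that bears it (a point fixed in the world has none). Each returns a list of dicts, best first, with "p" (0 to 1); they miss things now and then, are a little off and sometimes report something else, mostly with a low value. They report only what shows in the picture. A call takes as long as a camera call. They do not tell look-alikes from the thing itself.
- bot.find_in(picture, name): "xyz" ([x, y, z] in m, in the coordinates of the camera as it stood for that picture, good to about 4 mm: the middle of the surface that is visible of it).
- bot.regions_of(picture, name): "mask" (420x560 bool, what is visible of it).
- bot.place_of(picture, name): "xyz" ([x, y, z] in m, in the coordinates of the camera as it stood for that picture, good to about 4 mm: a listed point, or the origin of a listed thing).
The state is a dict: "clock": time; "joint_pos": joint angles; "joint_vel": joint speeds; "tau": joint torques, N m; "eef_pos": TCP position; "tool_rot": TCP orientation; "ft_force": force on the tool from outside, world axes, zero at the start; "ft_torque": the same for the moment, N m; "grip_width": finger opening in m; "grasp_force": force on a finger pad.
Only numpy, scipy, OpenCV 4.12 (cv2) and the standard library are available. Lean on these libraries where they do the work, as an engineer would, in place of code of your own. Each camera call takes 0.05 s, during which the arm holds its last target. There are 200 camera calls.

TASK

Line up the three little screw jars that stand near the front edge of the bench in an even row in front of the wooden batten: one jar squarely in front of each of the three dark screw heads in its top, on the robot's side, upright and touching the batten or very nearly. Any jar may stand at any screw; slide them across the bench, do not lift them.

Things in the scene. Friction and masses are not known exactly. Their poses are not given: they have to be found in the camera images.
- batten: straight wooden strip fixed to the bench, 24 mm (x) by 320 mm (y) by 22 mm high. Origin: centre of its underside; its y axis runs along it, its -x axis points to the robot's side (front face at x = -12 mm), turned 0.05 to 0.25 rad about the vertical. Flat dark screw heads, 15 mm across, in its top at y = -110, 0 and +110 mm. The jars start 6 cm or more in front of it, 95 mm or more apart, in any order
- jar_slim: small clear round screw jar with black lid, the slimmest and tallest: 38 mm diameter, 66 mm high, about 0.08 kg, stands loose. Origin at the centre of its underside, z up
- jar_mid: small clear round screw jar with grey lid: 44 mm diameter, 52 mm high, about 0.08 kg, stands loose. Origin at the centre of its underside, z up
- jar_wide: small clear round screw jar with red lid, the widest: 52 mm diameter, 56 mm high, about 0.08 kg, stands loose. Origin at the centre of its underside, z up
Not all that is in view belongs to the job. Leave any blue look-alike of the jar_slim alone. What is shaped like the jar_wide but pink or yellow is not meant.

How it is judged:
At the end, for the whole second after the job is handed in: One jar stands at each of the three screw heads: its centre within 15 mm of the screw, measured along the batten, its side within 12 mm of the batten's front face; all three upright (within 10 degrees) on the bench and at rest (((y of jar_slim in the frame of batten between -0.125 and -0.095 m and x of jar_slim in the frame of batten between -0.043 and -0.02 m) or (y of jar_mid in the frame of batten between -0.125 and -0.095 m and x of jar_mid in the frame of batten between -0.046 and -0.02 m) or (y of jar_wide in the frame of batten between -0.125 and -0.095 m and x of jar_wide in the frame of batten between -0.05 and -0.02 m)) and ((y of jar_slim in the frame of batten between -0.015 and 0.015 m and x of jar_slim in the frame of batten between -0.043 and -0.02 m) or (y of jar_mid in the frame of batten between -0.015 and 0.015 m and x of jar_mid in the frame of batten between -0.046 and -0.02 m) or (y of jar_wide in the frame of batten between -0.015 and 0.015 m and x of jar_wide in the frame of batten between -0.05 and -0.02 m)) and ((y of jar_slim in the frame of batten between 0.095 and 0.125 m and x of jar_slim in the frame of batten between -0.043 and -0.02 m) or (y of jar_mid in the frame of batten between 0.095 and 0.125 m and x of jar_mid in the frame of batten between -0.046 and -0.02 m) or (y of jar_wide in the frame of batten between 0.095 and 0.125 m and x of jar_wide in the frame of batten between -0.05 and -0.02 m)) and angle between each of jar_slim, jar_mid, jar_wide's own z axis and vertical below 0.17 rad and linear speed of each of jar_slim, jar_mid, jar_wide below 0.02 m/s and height (world z) of each of jar_slim, jar_mid, jar_wide below 0.01 m); the robot touches nothing.
It fails at once if jar_slim is lifted more than 20 mm off the bench (height (world z) of jar_slim above 0.02 m).
It fails at once if jar_mid is lifted more than 20 mm off the bench (height (world z) of jar_mid above 0.02 m).
It fails at once if jar_wide is lifted more than 20 mm off the bench (height (world z) of jar_wide above 0.02 m).
It also fails if it takes over 64 s, if anything falls off the work surface, if the arm or the gripper's body presses on something with over 40 N, if the wrist force passes 120 N, or if a joint passes its speed limit or range.

## Working session

There is one attempt and no reset: what is moved stays moved. The work goes in short steps, Python scripts to look and compute and a tool call to move; the robot and the scene stay as the last step left them, time stands still between calls to the robot, and variables do not carry over. Pictures are saved under pics/ and viewed, at most 10 in all, crops included, and the job is handed in when it is done.

Besides the shell and the picture viewer there is one more tool, called after "Emit:" as name(argument=value, ...) on one line, values as JSON. carry_out: Moves the arm, as the interface text tells. Its arguments: {"type":"object","properties":{"increments":{"type":"array","items":{"type":"number"}}},"required":["increments"]}

```bash
mkdir -p pics
cat > h.py <<'E'
import numpy as np, cv2
from scipy.spatial.transform import Rotation as R
from workcell import bot
def Rm(c):
    a=np.array(c["attitude"],float)
    return a if a.shape==(3,3) else R.from_quat(a).as_matrix()
def w(c,p): return Rm(c)@np.array(p)+np.array(c["eye"])
def cloud(c):
    z=c["range_z"]; K=np.array(c["mtx"]); v,u=np.indices(z.shape)
    P=np.stack([(u-K[0,2])/K[0,0]*z,(v-K[1,2])/K[1,1]*z,z],-1)
    W=P@Rm(c).T+np.array(c["eye"]); W[z==0]=np.nan
    return W
def pix(c,p):
    q=np.array(c["mtx"])@(Rm(c).T@(np.array(p)-np.array(c["eye"]))); return q[:2]/q[2]
N=["jar_slim","jar_mid","jar_wide"]
E
cat > look.py <<'E'
from h import *
for cam in ["top","scene"]:
    c=bot.camera(cam); cv2.imwrite(f"pics/{cam}0.png",c["pixels"])
    W=cloud(c); print(cam,np.round(c["eye"],3))
    for n in N+["batten"]:
        for d in bot.place_of(c,n):
            p=w(c,d["xyz"]); print(n,round(d["p"],2),np.round(p,3),np.round(pix(c,p)))
        if n=="batten":
            for d in bot.regions_of(c,n):
                m=d["mask"]; P=W[m]; P=P[abs(P[:,2]-.022)<.006]
                if len(P)>50:
                    r=cv2.minAreaRect((P[:,:2]*1000).astype(np.float32)); print("rect",round(d["p"],2),m.sum(),r)
print({k:np.round(v,3) for k,v in bot.get_obs().items()})
E
python3 look.py
```

```text
top [0.408 0.326 0.891]
jar_slim 0.92 [ 0.391  0.418 -0.002] [238. 282.]
jar_slim 0.63 [ 0.401  0.329 -0.002] [284. 278.]
jar_mid 0.95 [0.485 0.278 0.001] [311. 236.]
jar_wide 0.97 [0.388 0.252 0.   ] [324. 286.]
jar_wide 0.95 [0.46  0.151 0.003] [376. 250.]
jar_wide 0.9 [ 0.459  0.495 -0.002] [201. 247.]
batten 0.96 [0.632 0.225 0.002] [339. 163.]
rect 0.57 2154 ((633.2221069335938, 225.5391845703125), (25.43415069580078, 317.87738037109375), 3.7065505981445312)
scene [0.228 0.914 0.576]
jar_slim 0.92 [0.395 0.418 0.005] [331. 282.]
jar_slim 0.7 [0.467 0.389 0.003] [299. 257.]
jar_slim 0.56 [ 0.404  0.327 -0.001] [346. 249.]
jar_mid 0.58 [0.485 0.275 0.003] [318. 217.]
jar_wide 0.85 [0.389 0.248 0.004] [370. 225.]
jar_wide 0.81 [0.46  0.489 0.003] [275. 297.]
jar_wide 0.8 [ 0.465  0.15  -0.001] [352. 188.]
batten 0.83 [ 0.632  0.225 -0.001] [264. 183.]
rect 0.89 1501 ((630.46044921875, 228.47061157226562), (30.25690269470215, 317.29962158203125), 2.5638442039489746)
{'clock': np.float64(0.6), 'joint_pos': array([ 1.163,  0.241,  0.005,  1.335, -0.   ,  1.571]), 'joint_vel': array([-0.   , -0.001,  0.001, -0.001,  0.   ,  0.   ]), 'tau': array([-1.0000e-03, -3.7198e+01,  2.5257e+01,  1.0000e-03, -0.0000e+00,
        0.0000e+00]), 'eef_pos': array([0.198, 0.459, 0.231]), 'tool_rot': array([0.202, 0.979, 0.   , 0.   ]), 'ft_force': array([ 0.305,  1.071, -0.325]), 'ft_torque': array([-0.044,  0.034, -0.009]), 'grasp_force': np.float64(0.0), 'grip_width': np.float64(0.086)}
```

Run:
```python
import cv2
a=cv2.imread("pics/top0.png")[130:330,160:420]
cv2.imwrite("pics/topc.png",cv2.resize(a,None,fx=3,fy=3,interpolation=cv2.INTER_CUBIC))
```

```text
(no output)
```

View pics/topc.png

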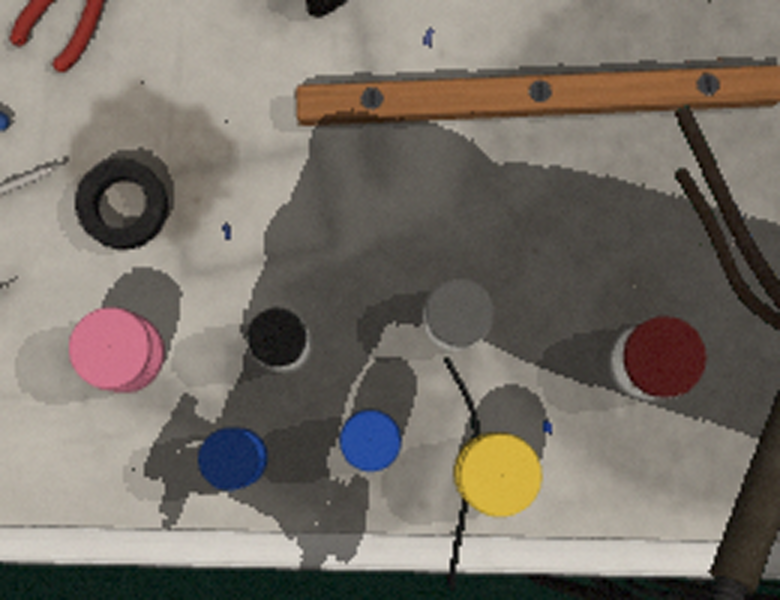

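View pics/scene0.png

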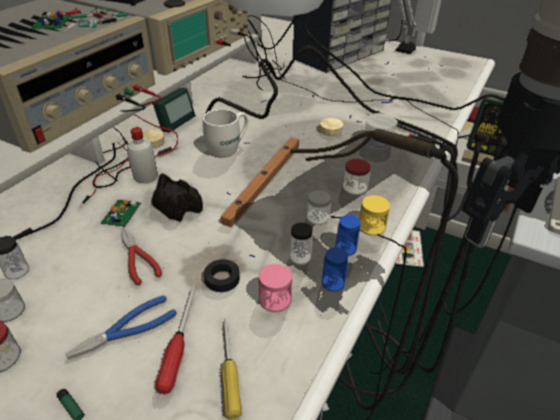

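Job jars: slim black lid at crop (277,338), mid grey at (459,313), wide red at (665,357). The two blue, the pink and the yellow jars are decoys. Dark cables end near the right screw, so I'll check their height and refine the lids and screws from depth.

```bash
cat > fine.py <<'E'
from h import *
def batt(c,W):
    m=max(bot.regions_of(c,"batten"),key=lambda d:d["p"])["mask"]; P=W[m]; P=P[abs(P[:,2]-.022)<.006]
    (cx,cy),s,a=cv2.minAreaRect((P[:,:2]*1000).astype(np.float32)); return cx/1000,cy/1000,s,a
def jars(c,W,app):
    H=dict(jar_slim=.066,jar_mid=.052,jar_wide=.056); o={}
    for n,(x,y) in app.items():
        m=(np.hypot(W[...,0]-x,W[...,1]-y)<.04)&(abs(W[...,2]-H[n])<.006)
        P=W[m][:,:2]; 
        if len(P)<10: continue
        (a,b),r=cv2.minEnclosingCircle((P*1000).astype(np.float32)); o[n]=(P.mean(0),(a/1000,b/1000),r,len(P))
    return o
if __name__=="__main__":
    c=bot.camera("top"); W=cloud(c)
    print(batt(c,W))
    for k,v in jars(c,W,dict(jar_slim=(.467,.389),jar_mid=(.485,.277),jar_wide=(.462,.15))).items(): print(k,v)
    for q in [(372,98),(540,91),(708,84)]:
        u,v=int(160+q[0]/3),int(130+q[1]/3); print("screw",np.round(W[v,u],4))
    for q in [(685,115),(720,185),(760,260),(685,180),(740,290),(760,480),(740,560),(710,130)]:
        u,v=int(160+q[0]/3),int(130+q[1]/3); print("cable",q,np.round(W[v-1:v+2,u-1:u+2].reshape(-1,3)[np.nanargmax(W[v-1:v+2,u-1:u+2,2])],3))
    m=(W[...,0]>.42)&(W[...,0]<.64)&(W[...,1]>.04)&(W[...,1]<.48)&(W[...,2]>.07); print("high",m.sum(),W[m][:8])
    cv2.imwrite("pics/topr.png",cv2.resize(c["pixels"][120:300,320:540],None,fx=3,fy=3,interpolation=cv2.INTER_CUBIC))
E
python3 fine.py
```

```text
(0.6331151733398438, 0.2252076416015625, (25.308176040649414, 318.4306335449219), 3.6974642276763916)
jar_slim (array([0.46548269, 0.38953862]), (0.46568670654296873, 0.3896788024902344), 17.756694793701172, 300)
jar_mid (array([0.48450884, 0.27817114]), (0.48477392578125, 0.27796121215820313), 20.847511291503906, 391)
jar_wide (array([0.45948429, 0.15188745]), (0.45975067138671877, 0.1514449462890625), 24.875764846801758, 576)
screw [0.6268 0.3348 0.0222]
screw [0.6328 0.2253 0.024 ]
screw [0.6394 0.1155 0.0236]
cable (685, 115) [0.614 0.134 0.037]
cable (720, 185) [0.573 0.111 0.041]
cable (760, 260) [0.518 0.093 0.063]
cable (685, 180) [0.576 0.131 0.028]
cable (740, 290) [0.505 0.103 0.046]
cable (760, 480) [0.387 0.112 0.118]
cable (740, 560) [0.345 0.125 0.129]
cable (710, 130) [0.616 0.108 0.002]
high 614 [[0.50829528 0.08757394 0.07007113]
 [0.50631011 0.09313147 0.07030508]
 [0.50621414 0.09163547 0.07144506]
 [0.5063147  0.08967202 0.0709442 ]
 [0.50626083 0.08808025 0.07173186]
 [0.50436561 0.09342147 0.07124724]
 [0.50432484 0.0917999  0.07193881]
 [0.50446125 0.08974746 0.0711233 ]]
```

View pics/topr.png

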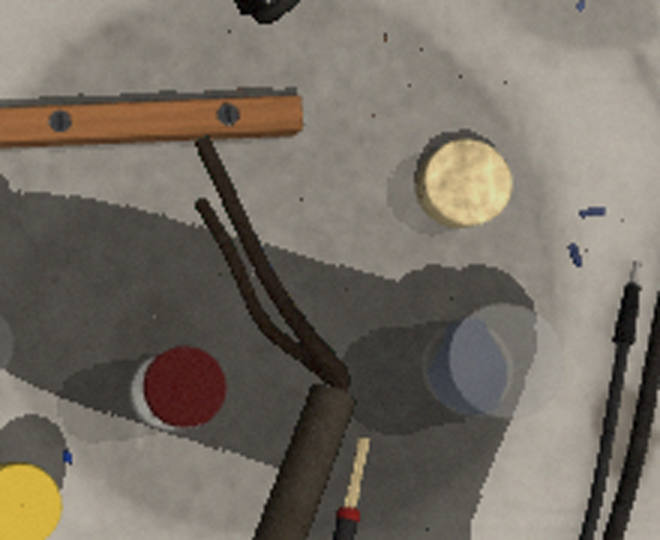

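The forked dark thing at crop (200–340, 140–385) stands right in front of the right screw, with its handle going lower left. I'll look at it enlarged from the scene camera.

Run:
```python
from h import *
c=bot.camera("scene"); W=cloud(c)
cv2.imwrite("pics/sc.png",cv2.resize(c["pixels"][100:220,240:440],None,fx=4,fy=4,interpolation=cv2.INTER_CUBIC))
t=bot.camera("top"); T=cloud(t)
for v in range(165,330,8):
    row=T[v,370:450]; h=np.where((row[:,2]>.018)&(t["pixels"][v,370:450].max(-1)<80))[0]
    print(v,[(int(u+370),*np.round(row[u],3)) for u in h[::3]][:4])
```

```text
165 [(388, np.float64(0.623), np.float64(0.133), np.float64(0.033))]
173 [(387, np.float64(0.607), np.float64(0.135), np.float64(0.032)), (390, np.float64(0.607), np.float64(0.13), np.float64(0.034)), (393, np.float64(0.607), np.float64(0.124), np.float64(0.034))]
181 [(391, np.float64(0.591), np.float64(0.128), np.float64(0.035)), (394, np.float64(0.591), np.float64(0.123), np.float64(0.037)), (397, np.float64(0.591), np.float64(0.117), np.float64(0.036))]
189 [(385, np.float64(0.578), np.float64(0.137), np.float64(0.02)), (388, np.float64(0.577), np.float64(0.132), np.float64(0.024)), (396, np.float64(0.575), np.float64(0.12), np.float64(0.039)), (399, np.float64(0.575), np.float64(0.114), np.float64(0.039))]
197 [(390, np.float64(0.561), np.float64(0.129), np.float64(0.028)), (393, np.float64(0.561), np.float64(0.123), np.float64(0.028)), (399, np.float64(0.559), np.float64(0.115), np.float64(0.042)), (402, np.float64(0.559), np.float64(0.109), np.float64(0.043))]
205 [(395, np.float64(0.545), np.float64(0.12), np.float64(0.03)), (398, np.float64(0.545), np.float64(0.114), np.floa
[... 3338 characters left out ...]
float64(0.355), np.float64(0.128), np.float64(0.12)), (407, np.float64(0.355), np.float64(0.123), np.float64(0.122)), (410, np.float64(0.356), np.float64(0.118), np.float64(0.123))]
317 [(398, np.float64(0.341), np.float64(0.137), np.float64(0.117)), (401, np.float64(0.342), np.float64(0.134), np.float64(0.124)), (404, np.float64(0.343), np.float64(0.129), np.float64(0.127)), (407, np.float64(0.343), np.float64(0.125), np.float64(0.129))]
325 [(397, np.float64(0.329), np.float64(0.139), np.float64(0.12)), (400, np.float64(0.329), np.float64(0.135), np.float64(0.123)), (403, np.float64(0.329), np.float64(0.13), np.float64(0.124)), (406, np.float64(0.33), np.float64(0.126), np.float64(0.126))]
```

View pics/sc.png

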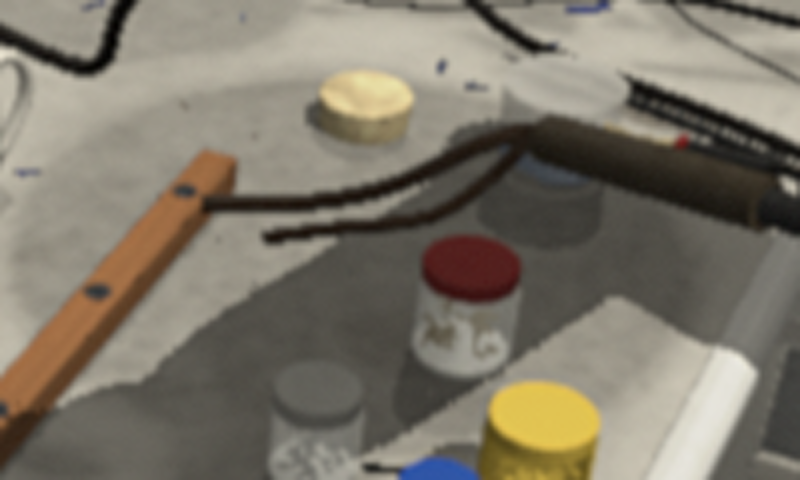

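The prongs stand 20–45 mm above the bench over the right screw's spot. I'll do slim and mid first and then test gently whether that thing yields. First turn to the batten's heading (≈0.061 rad) and go above slim.

Emit:
carry_out(increments=[7, 0, 0, 0, -0.156, 7, 0, 0, 0, -0.156, 7, 0, 0, 0, -0.156, 7, -4.5, -1.4, 0, 0, 7, -4.5, -1.4, 0, 0])

```text
clock: 1.42
eef_pos: [0.2904, 0.4366, 0.2315]
tool_rot: [-0.031, 1.0, 0.0, 0.0]
ft_force: [-0.3, 0.8, 0.3]
grip_width: 0.0702
grasp_force: 0.0
```

Emit:
carry_out(increments=[7, -4.5, -1.4, 0, 0, 7, -4.5, -1.4, 0, 0, 7, -4.5, -1.4, 0, 0, 7, -3.8, -1.6, 0, 0, 7, 0, 0, 0, 0])

```text
clock: 2.05
eef_pos: [0.4685, 0.3875, 0.2304]
tool_rot: [-0.028, 1.0, -0.0, -0.0]
ft_force: [-0.7, -0.1, -0.3]
grip_width: 0.0699
grasp_force: 0.0
```

```bash
cat > st.py <<'E'
from h import *
import sys
T=.061; O=np.array([.633,.2255]); EX=np.array([np.cos(T),np.sin(T)]); EY=np.array([-EX[1],EX[0]])
def b(p): d=np.array(p[:2])-O; return np.round([d@EX*100,d@EY*100],2)
def st():
    o=bot.get_obs(); M=R.from_quat(o["tool_rot"]).as_matrix(); y=M[:,1]
    print("t",round(float(o["clock"]),2),"tcp b",b(o["eef_pos"]),"z",round(o["eef_pos"][2]*100,2),"yawerr",round(float(np.arctan2(y[1],y[0])-np.pi/2-T),3),"F",np.round(o["ft_force"],1),"grip",np.round(o["grip_width"]*100,2),np.round(o["grasp_force"],1))
if __name__=="__main__":
    st()
    c=bot.camera("wrist"); W=cloud(c)
    for n in N:
        for d in bot.place_of(c,n): p=w(c,d["xyz"]); print(n,round(d["p"],2),b(p),np.round(p[2],3),np.round(pix(c,p)))
    cv2.imwrite("pics/w%s.png"%(sys.argv[1] if len(sys.argv)>1 else ""),c["pixels"])
E
python3 st.py 1
```

```text
t 2.05 tcp b [-15.43  17.18] z 23.04 yawerr -0.005 F [-0.7 -0.1 -0.3] grip 6.99 0.0
jar_slim 0.83 [-21.99  11.79] -0.002 [227. 107.]
jar_slim 0.81 [-15.73  17.18] 0.003 [282. 170.]
jar_slim 0.68 [-22.27  20.12] -0.001 [312. 103.]
jar_mid 0.75 [-14.55   6.26] 0.002 [177. 182.]
jar_wide 0.8 [-17.38  -6.9 ] 0.001 [ 45. 155.]
jar_wide 0.8 [-15.5   27.38] -0.001 [381. 171.]
jar_wide 0.73 [-24.46   4.04] -0.004 [147.  81.]
```

Wrist view agrees with the estimate. Descend over slim, grip and check.

Emit:
carry_out(increments=[7, 0.25, 0, 4.4, 0, 7, 0, 0, 4.4, 0, 7, 0, 0, 4.4, 0, 7, 0, 0, 4.4, 0, 7, 0, 0, 4.2, 0])

```text
clock: 2.88
eef_pos: [0.4621, 0.3897, 0.0125]
tool_rot: [-0.031, 1.0, 0.0, 0.0]
ft_force: [0.8, -0.1, 0.5]
grip_width: 0.0702
grasp_force: 0.0
```

Emit:
carry_out(increments=[7, 0, 0, 0, 0, 2.5, 0, 0, 0, 0, 2.5, 0, 0, 0, 0, 2.5, 0, 0, 0, 0, 2.5, 0, 0, 0, 0])

```text
clock: 3.5
eef_pos: [0.4651, 0.3904, 0.0163]
tool_rot: [-0.03, 1.0, 0.002, 0.002]
ft_force: [-0.1, 1.3, 7.9]
grip_width: 0.0363
grasp_force: 60.4
```

```bash
python3 -c "
from st import *
st()"
```

```text
t 3.5 tcp b [-15.75  17.49] z 1.63 yawerr -0.001 F [-0.1  1.3  7.9] grip 3.63 60.4
```

Emit:
carry_out(increments=[2.5, -1, 0, -0.2, 0, 2.5, -1.5, -0.5, 0, 0, 2.5, -1.5, -1, 0, 0, 2.5, -1.5, -1, 0, 0, 2.5, -1.5, -1, 0, 0])

```text
clock: 4.12
eef_pos: [0.537, 0.3582, 0.0163]
tool_rot: [-0.03, 1.0, 0.001, 0.0]
ft_force: [-2.9, 1.5, 6.0]
grip_width: 0.0365
grasp_force: 60.3
```

Emit:
carry_out(increments=[2.5, -1.5, -1, 0, 0, 2.5, -1.5, -1, 0, 0, 2.5, -1.5, -1, 0, 0, 2.5, -0.6, 0, 0, 0, 2.5, 0, 0, 0, 0])

```text
clock: 4.75
eef_pos: [0.5902, 0.3297, 0.0163]
tool_rot: [-0.029, 1.0, -0.0, 0.001]
ft_force: [-1.7, -1.8, 6.7]
grip_width: 0.0364
grasp_force: 60.5
```

```bash
cat > chk.py <<'E'
from st import *; from fine import jars
import sys
st(); c=bot.camera("top"); W=cloud(c)
for n,v in zip(N,np.array(sys.argv[1:],float).reshape(-1,2)/100):
    p=O+EX*v[0]+EY*v[1]
    for k,q in jars(c,W,{n:p}).items(): print(k,b(q[0]),b(q[1]),round(q[2],1),q[3])
for n in N:
    for d in bot.place_of(c,n): p=w(c,d["xyz"]); print(n,round(d["p"],2),b(p),np.round(p[2],3))
E
python3 chk.py -3.3 11 -14.5 6.1 -17.5 -6.4
```

```text
t 4.75 tcp b [-3.64 10.66] z 1.63 yawerr -0.003 F [-1.7 -1.8  6.7] grip 3.64 60.5
jar_slim [-4.46 14.21] [-4.48 13.97] 8.6 19
jar_mid [-15.18   7.66] [-15.17   7.52] 13.6 46
jar_slim 0.69 [-23.29  20.68] 0.0
jar_slim 0.57 [-3.38 10.77] 0.0
jar_mid 0.67 [-14.52   6.04] 0.0
jar_wide 0.83 [-15.69  28.04] -0.001
jar_wide 0.79 [-24.27   4.51] 0.001
```

Emit:
carry_out(increments=[2.5, -0.1, 0.3, 0, 0, 6.5, 0, 0, 0, 0, 6.5, 0, 0, 0, 0, 6.5, 0, 0, 3, 0, 6.5, 0, 0, -3, 0])

```text
clock: 5.58
eef_pos: [0.5898, 0.3339, 0.0158]
tool_rot: [-0.03, 1.0, -0.0, 0.0]
ft_force: [-0.5, 0.1, -0.1]
grip_width: 0.065
grasp_force: 0.0
```

I typed +3 (down) in one row, and it was reversed in the next; the state looks fine. Now lift with negative z and go to mid.

Emit:
carry_out(increments=[6.5, 0, 0, -3, 0, 6.5, 0, 0, -5, 0, 6.5, 0, 0, -5, 0, 6.5, 5.4, -2.4, 0, 0, 6.5, 5.5, -2.4, 0, 0])

```text
clock: 6.2
eef_pos: [0.4832, 0.2796, 0.1458]
tool_rot: [-0.03, 1.0, 0.001, 0.001]
ft_force: [-0.0, -0.9, 0.2]
grip_width: 0.0653
grasp_force: 0.0
```

```bash
python3 chk.py -3.3 11 -14.5 6.1 -17.5 -6.4; python3 st.py 2
```

```text
t 6.2 tcp b [-14.62   6.31] z 14.58 yawerr -0.001 F [-0.  -0.9  0.2] grip 6.53 0.0
jar_slim [-4.1  12.63] [-4.06 12.57] 6.1 10
jar_slim 0.75 [-22.22  12.29] -0.002
jar_slim 0.69 [-23.37  20.96] 0.002
jar_slim 0.4 [-3.34 11.34] 0.001
jar_wide 0.98 [-24.24   4.19] 0.002
jar_wide 0.83 [-15.68  28.41] -0.002
t 6.4 tcp b [-14.79   6.23] z 14.49 yawerr -0.001 F [0.7 0.  1.3] grip 6.49 0.0
jar_slim 0.96 [-3.08 10.89] 0.002 [335. 321.]
jar_slim 0.79 [-22.27  20.37] -0.0 [471.  96.]
jar_slim 0.66 [-21.69  11.73] -0.005 [354. 104.]
jar_mid 0.69 [-14.48   6.4 ] 0.005 [284. 198.]
jar_wide 0.88 [-24.39   3.8 ] -0.001 [249.  66.]
jar_wide 0.63 [-15.38  27.81] -0.004 [548. 184.]
jar_wide 0.48 [ 0.26 -0.4 ] 0.001 [210. 352.]
```

Emit:
carry_out(increments=[6.5, -0.2, 0, 4.4, 0, 6.5, 0, 0, 4.4, 0, 6.5, 0, 0, 4.0, 0, 2.5, 0, 0, 0, 0, 2.5, 0, 0, 0, 0])

```text
clock: 7.22
eef_pos: [0.4866, 0.2807, 0.0183]
tool_rot: [-0.03, 1.0, 0.0, 0.001]
ft_force: [-0.6, 0.5, -0.8]
grip_width: 0.0414
grasp_force: 60.6
```

Emit:
carry_out(increments=[2.5, 0, 0, 0, 0, 2.5, 0, 0, 0, 0, 2.5, -1, 0, 0, 0, 2.5, -1.5, -0.7, 0, 0, 2.5, -1.5, -0.9, 0, 0])

```text
clock: 7.85
eef_pos: [0.5275, 0.266, 0.0175]
tool_rot: [-0.03, 1.0, 0.0, 0.0]
ft_force: [0.8, -0.2, -0.8]
grip_width: 0.0415
grasp_force: 60.7
```

```bash
python3 -c "
from st import *
st()"
```

```text
t 7.85 tcp b [-10.28   4.68] z 1.75 yawerr -0.001 F [ 0.8 -0.2 -0.8] grip 4.15 60.7
```

Emit:
carry_out(increments=[2.5, -1.5, -1, 0, 0, 2.5, -1.5, -1, 0, 0, 2.5, -1.5, -1, 0, 0, 2.5, -1.2, -1, 0, 0, 2.5, -0.6, -0.4, 0, 0])

```text
clock: 8.48
eef_pos: [0.5924, 0.2254, 0.0172]
tool_rot: [-0.03, 1.0, 0.0, 0.0]
ft_force: [-0.2, 1.7, -1.0]
grip_width: 0.0416
grasp_force: 60.7
```

```bash
python3 chk.py -3.3 11 -3.6 0 -17.5 -6.4; python3 st.py 3
```

```text
t 8.47 tcp b [-4.05  0.23] z 1.72 yawerr -0.002 F [-0.2  1.7 -1. ] grip 4.16 60.7
jar_slim [-3.51 11.1 ] [-3.47 11.13] 18.0 292
jar_mid [-5.68  1.28] [-5.39  1.92] 19.4 32
jar_wide [-17.77  -6.29] [-17.75  -6.33] 24.9 577
jar_slim 0.97 [-3.27 11.16] 0.0
jar_slim 0.8 [-23.15  20.74] 0.001
jar_slim 0.61 [-22.36  11.83] -0.001
jar_mid 0.54 [-4.08  0.06] 0.002
jar_wide 0.8 [-17.68  -6.55] -0.002
jar_wide 0.74 [-24.5    4.26] 0.0
t 8.68 tcp b [-4.18  0.34] z 1.72 yawerr -0.001 F [-0.7 -0.3 -0.5] grip 4.13 60.7
jar_slim 0.93 [-3.28 10.77] 0.004 [505. 279.]
jar_mid 0.78 [-4.09  0.79] 0.005 [293. 264.]
```

Emit:
carry_out(increments=[2.5, -0.6, -0.2, 0, 0, 2.5, 0, 0, 0, 0, 6, 0, 0, 0, 0, 6, 0, 0, 0, 0, 6, 0, 0, -3, 0])

```text
clock: 9.5
eef_pos: [0.5952, 0.2237, 0.0448]
tool_rot: [-0.03, 1.0, -0.001, -0.003]
ft_force: [1.3, -0.1, 0.5]
grip_width: 0.0598
grasp_force: 0.0
```

Emit:
carry_out(increments=[6.2, 0, 0, -5, 0, 6.2, 0, 0, -5, 0, 6.2, 4.7, -2, 0, 0, 6.2, 4.7, -2.1, 0, 0, 6.2, 4.7, -2.1, 0, 0])

```text
clock: 10.12
eef_pos: [0.4593, 0.1536, 0.1476]
tool_rot: [-0.03, 1.0, 0.0, 0.0]
ft_force: [-0.6, 0.5, -0.3]
grip_width: 0.0624
grasp_force: 0.0
```

```bash
python3 chk.py -3.3 11 -3.6 0 -17.5 -6.4; python3 st.py 4
```

```text
t 10.12 tcp b [-17.78  -6.12] z 14.76 yawerr -0.001 F [-0.6  0.5 -0.3] grip 6.24 0.0
jar_slim [-3.5 11.1] [-3.46 11.1 ] 17.8 289
jar_mid [-3.5   0.35] [-3.47  0.29] 21.0 385
jar_wide [-19.39  -5.96] [-18.95  -5.95] 21.6 131
jar_slim 0.95 [-22.99  20.75] -0.0
jar_slim 0.88 [-3.63 11.33] 0.004
jar_slim 0.58 [-22.67  12.12] -0.004
jar_mid 0.92 [-3.5   0.15] 0.001
jar_wide 0.75 [-15.84  28.03] -0.004
jar_wide 0.68 [-24.5    4.46] 0.001
jar_wide 0.46 [-17.64  -6.45] 0.005
t 10.32 tcp b [-17.69  -6.09] z 14.79 yawerr -0.001 F [0.2 1.1 0.5] grip 6.22 0.0
jar_slim 0.94 [-21.87  11.87] -0.001 [510. 139.]
jar_slim 0.61 [-3.43 10.61] 0.002 [463. 342.]
jar_mid 0.55 [-3.36  0.44] -0.0 [353. 341.]
jar_wide 0.91 [-24.32   3.74] -0.003 [409. 107.]
jar_wide 0.67 [-17.58  -7.01] 0.0 [271. 193.]
```

View pics/w4.png

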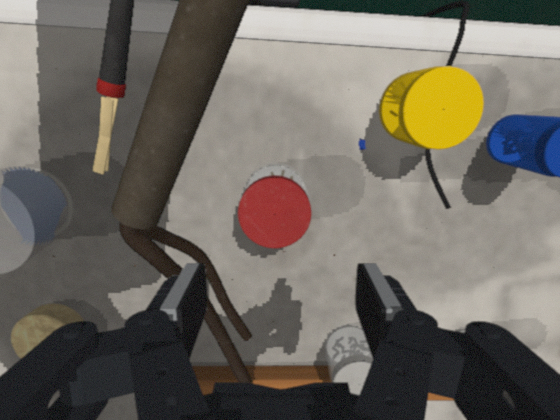

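Slim and mid are standing well. The red-lid wide jar is under the gripper at (275,212), and the fork is at left, from (130,220) to (245,375). Descend carefully, biased a little away from the handle.

Emit:
carry_out(increments=[6.8, 0, 0.1, 2.5, 0, 6.8, 0, 0, 2.5, 0, 6.8, 0, 0, 2.5, 0, 6.8, 0, 0, 2.5, 0, 6.8, 0, 0, 0, 0])

```text
clock: 11.15
eef_pos: [0.4597, 0.1551, 0.0454]
tool_rot: [-0.03, 1.0, -0.001, -0.002]
ft_force: [0.3, -0.5, 0.1]
grip_width: 0.0683
grasp_force: 0.0
```

Emit:
carry_out(increments=[6.8, 0, 0, 1.6, 0, 6.8, 0, 0, 1.6, 0, 2.5, 0, 0, 0, 0, 2.5, 0, 0, 0, 0, 2.5, 0, 0, 0, 0])

```text
clock: 11.78
eef_pos: [0.4614, 0.1556, 0.0162]
tool_rot: [-0.03, 1.0, 0.0, 0.001]
ft_force: [-0.6, -0.2, -1.3]
grip_width: 0.0497
grasp_force: 61.9
```

```bash
python3 -c "
from st import *
st()
t=bot.camera('top'); T=cloud(t)
m=(T[...,2]>.02)&(T[...,0]>.55)&(T[...,0]<.61)&(T[...,1]>.08)&(T[...,1]<.15); print(m.sum(),[b(p) for p in T[m][::40]])"
```

```text
t 11.78 tcp b [-17.56  -5.94] z 1.62 yawerr -0.001 F [-0.6 -0.2 -1.3] grip 4.97 61.9
240 [array([-2.95, -8.87]), array([-4.25, -9.46]), array([ -5.46, -10.13]), array([ -6.3 , -10.79]), array([-6.88, -9.4 ]), array([ -7.67, -10.67])]
```

Emit:
carry_out(increments=[2.5, -1, 0, 0, 0, 2.5, -1.5, 0, 0, 0, 2.5, -1.5, 0, 0, 0, 2.5, -1.5, 0, 0, 0, 2.5, -1, 0, 0, 0])

```text
clock: 12.45
eef_pos: [0.5264, 0.1593, 0.0159]
tool_rot: [-0.03, 1.0, 0.0, 0.0]
ft_force: [-3.7, -0.4, 5.6]
grip_width: 0.0491
grasp_force: 62.7
```

Emit:
carry_out(increments=[2.5, -0.7, -0.2, 0, 0, 2.5, -0.7, -0.2, 0, 0, 2.5, -0.5, -0.2, 0, 0, 2.5, -0.3, -0.2, 0, 0, 2.5, 0, 0, 0, 0])

```text
clock: 13.08
eef_pos: [0.5486, 0.1528, 0.0159]
tool_rot: [-0.03, 1.0, 0.0, 0.001]
ft_force: [-0.3, 0.9, 5.3]
grip_width: 0.0496
grasp_force: 62.5
```

```bash
python3 st.py 5
```

```text
t 13.07 tcp b [-8.86 -6.74] z 1.59 yawerr -0.001 F [-0.3  0.9  5.3] grip 4.96 62.5
jar_wide 0.74 [-8.77 -6.83] 0.001 [281. 262.]
```

View pics/w5.png

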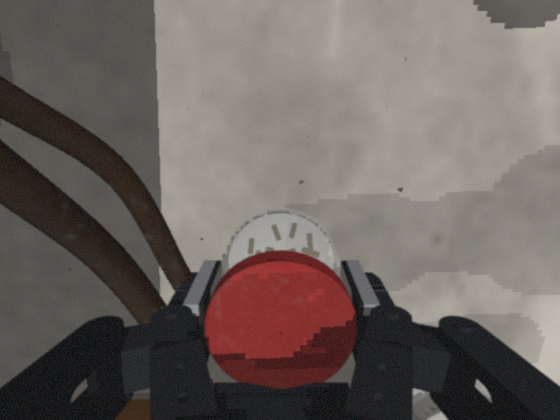

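Jar held upright, prong right at the left finger (180,280), no side force yet. Continue slowly.

Emit:
carry_out(increments=[2.5, -0.4, -0.5, 0, 0, 2.5, -0.4, -0.5, 0, 0, 2.5, -0.4, -0.5, 0, 0, 2.5, -0.4, -0.5, 0, 0, 2.5, 0, 0, 0, 0])

```text
clock: 13.9
eef_pos: [0.5658, 0.1336, 0.0159]
tool_rot: [-0.03, 1.0, 0.0, 0.001]
ft_force: [-1.8, 0.4, 5.2]
grip_width: 0.0493
grasp_force: 62.6
```

```bash
python3 chk.py -3.3 11 -3.6 0 -7.3 -8.5
```

```text
t 13.9 tcp b [-7.26 -8.77] z 1.59 yawerr -0.001 F [-1.8  0.4  5.2] grip 4.93 62.6
jar_slim [-3.51 11.1 ] [-3.46 11.11] 17.8 292
jar_mid [-3.48  0.33] [-3.46  0.26] 21.1 380
jar_wide [-9.24 -7.81] [-8.81 -7.36] 25.7 87
jar_slim 0.79 [-3.34 11.31] 0.0
jar_slim 0.69 [-22.36  12.13] -0.002
jar_slim 0.56 [-23.27  20.49] 0.0
jar_mid 0.87 [-3.62  0.15] 0.001
jar_wide 0.9 [-24.39   4.19] 0.0
jar_wide 0.7 [-15.72  28.34] -0.004
jar_wide 0.69 [-7.3  -8.32] 0.0
```

Emit:
carry_out(increments=[2.5, -0.5, -0.6, 0, 0, 2.5, -0.7, -0.6, 0, 0, 2.5, -0.7, -0.6, 0, 0, 2.5, -0.7, -0.5, 0, 0, 2.5, 0, 0, 0, 0])

```text
clock: 14.72
eef_pos: [0.5934, 0.1119, 0.0159]
tool_rot: [-0.03, 1.0, -0.0, 0.001]
ft_force: [-1.1, 0.6, 4.5]
grip_width: 0.0491
grasp_force: 62.7
```

```bash
python3 chk.py -3.3 11 -3.6 0 -4.4 -11; python3 st.py 6
```

```text
t 14.72 tcp b [ -4.65 -11.1 ] z 1.59 yawerr -0.001 F [-1.1  0.6  4.5] grip 4.91 62.7
jar_slim [-3.51 11.1 ] [-3.49 11.11] 17.9 291
jar_mid [-3.5   0.35] [-3.42  0.26] 21.4 380
jar_wide [ -6.55 -10.43] [-6.07 -9.86] 26.2 118
jar_slim 0.85 [-22.38  12.15] -0.002
jar_slim 0.66 [-23.09  20.71] -0.0
jar_slim 0.56 [-3.38 11.38] 0.002
jar_mid 0.8 [-3.59  0.18] -0.001
jar_wide 0.97 [-16.23  28.27] -0.004
jar_wide 0.82 [-24.42   4.39] -0.001
jar_wide 0.7 [ -5.08 -10.86] 0.002
t 14.93 tcp b [ -4.65 -11.1 ] z 1.59 yawerr -0.001 F [ 0.5 -0.6  5.1] grip 4.91 62.7
jar_slim 0.6 [ -4.62 -11.59] 0.001 [272. 260.]
jar_mid 0.62 [-3.42  0.15] 0.001 [519. 283.]
```

Emit:
carry_out(increments=[2.5, -0.4, 0, 0, 0, 2.5, -0.2, 0.1, 0, 0, 2.5, 0, 0, 0, 0, 6.6, 0, 0, 0, 0, 6.6, 0, 0, 0, 0])

```text
clock: 15.75
eef_pos: [0.5978, 0.1133, 0.0146]
tool_rot: [-0.03, 1.0, -0.0, -0.001]
ft_force: [-1.0, -0.1, -0.2]
grip_width: 0.0659
grasp_force: 0.0
```

Emit:
carry_out(increments=[6.6, 0, 0, 0, 0, 6.6, 0, 0, -1.5, 0, 6.6, 0, 0, -3, 0, 6.6, 0, 0, -4, 0, 6.6, 0, 0, -5, 0])

```text
clock: 16.38
eef_pos: [0.5977, 0.1133, 0.1517]
tool_rot: [-0.03, 1.0, -0.0, -0.001]
ft_force: [1.2, -0.1, -0.1]
grip_width: 0.066
grasp_force: 0.0
```

Emit:
carry_out(increments=[6.6, 0, 0, -3, 0, 6.6, 4.5, 2, 0, 0, 6.6, 4.5, 2, 0, 0, 6.6, 4.5, 2, 0, 0, 6.6, 4.5, 2, 0, 0])

```text
clock: 17.0
eef_pos: [0.4126, 0.183, 0.1815]
tool_rot: [-0.03, 1.0, 0.0, 0.001]
ft_force: [-0.2, 1.6, 0.3]
grip_width: 0.0658
grasp_force: 0.0
```

```bash
python3 chk.py -3.3 11 -3.6 0 -4 -11; python3 -c "
from h import *
c=bot.camera('top'); cv2.imwrite('pics/end.png',cv2.resize(c['pixels'][130:280,200:430],None,fx=3,fy=3))"
```

```text
t 17.0 tcp b [-22.25  -2.9 ] z 18.15 yawerr -0.001 F [-0.2  1.6  0.3] grip 6.58 0.0
jar_slim [-3.5 11.1] [-3.46 11.12] 18.0 289
jar_mid [-3.48  0.34] [-3.47  0.29] 21.1 381
jar_wide [ -4.43 -10.76] [ -4.37 -10.77] 25.0 553
jar_slim 0.96 [-23.14  20.98] -0.002
jar_slim 0.86 [-3.37 11.43] 0.002
jar_slim 0.78 [-22.5   12.21] -0.001
jar_wide 0.93 [-24.41   4.35] 0.002
jar_wide 0.78 [-15.85  27.91] -0.004
jar_wide 0.57 [ -4.18 -11.  ] -0.002
```

View pics/end.png

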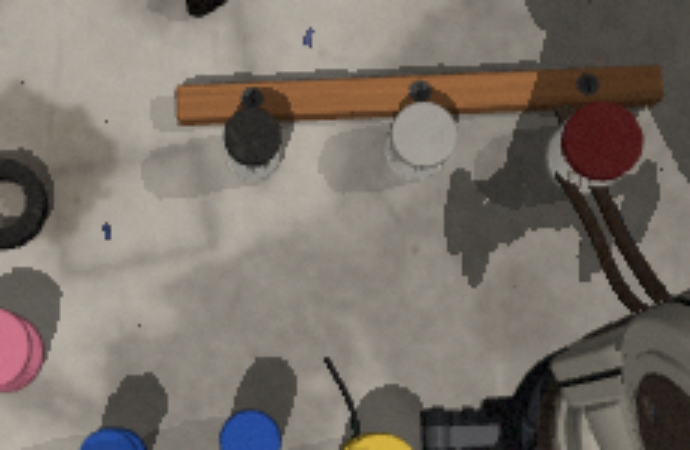

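All three jars stand at their screws: black lid at (253,135), grey at (423,133), red at (602,140), all upright and inside the limits. Handing in.

```bash
python3 -c "
from workcell import bot
print(bot.job_done())"
```

```text
the job is handed in; nothing more can be done
None
```

I handed the job in at about 17 s; no verdict came back. My last top-camera check put each jar within about 4 mm of its screw along the batten and an estimated 4–6 mm or less from its front face, and all three looked upright.

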